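# Pack the edge-repair kit

## Robot

A 7-joint arm with a two-finger parallel gripper is mounted at the origin on a cart in front of the work surface, level with it; the furniture and walls round the work are solid. World frame = base frame: x ahead of the robot, y to its left, z up, the work surface at z = 0. Lengths are in m, angles in rad, forces in N, time in s.
With the tool pointing down it reaches from about 0.4 to 0.75 m from the base axis. Payload 19.5 kg.
Tool frame: the origin (TCP) lies on the centre line of the jaws, within the pads' length; the fingertips stand ctrl.tip_extent ahead of it and the grasp point (between the pads) lies 11 mm behind it (ctrl.tip_extent is the distance from the TCP to the fingertips, in m); z points along the fingers, y is the line along which they close (so a half turn about z gives the same grasp; the last joint's range is limited). The gripper opens to 85 mm and grips with 20 to 120 N. Pads are 22 mm wide; open, the fingers measure 114 mm over their backs; the gripper's body (76 mm by 85 mm) begins 54 mm behind the grasp point. The pads swing forward as they close: fully open they stand 13 mm farther back than shut.
Start: joints at [-1.18, 0.707, -0.028, 1.485, 0.022, 0.951, -0.075], TCP at [0.241, 0.522, 0.239] pointing down, gripper open.
Joint ranges: [-2.71, 2.71], [-0.32, 2.16], [-1.57, 1.52], [0, 2.45], [-1.46, 4.6], [0, 2.02], [-2.83, 2.83]. Speed limits (rad/s): [1.89, 1.89, 2.57, 2.57, 3.01, 3.01, 3.01].

## Interface

Orientations are given as a unit quaternion [w, x, y, z].
In Python, from station import sensors, read_camera, calibration, ticket, spotter, ctrl gives the robot as it stands.
- The arm moves only by the tool carry_out, never from a script. Its argument "moves" is text: rows parted by semicolons, each of 6 numbers parted by spaces: the shift along the tool's x, y, z scaled (see below), then the turn, a rotation vector about the tool's x, y, z scaled (see below). A call has 1 to 20 rows; each row shifts and turns the commanded pose from where the row before left it, along the tool's axes as they then stand; what a row does not reach is not made up. The controller multiplies each number of a shift by 0.5 m and each number of a turn by 180 degrees. A row lasts 1/8 s, in which the tool goes at most 62.5 mm and 10.7 degrees, less where a joint would pass 70% of its speed; a pose out of reach is approached as far as the arm can. A call with a number of a shift or a turn outside -1 to 1 is refused whole. A call with a gripper value outside its range is refused whole. "jaw" is the gripper command: -1 is shut, 1 is fully open, values between are in proportion, set as the call begins (left out, the last holds). The fingers move at their own pace and stop on an object; "squeeze" is the grip in N (left out, the last holds). Time passes only in rows, so rows that do not move let the fingers close. It gives the time, the measured TCP pose, the force, the opening and the grip force at its end, in the units of the state.
- sensors.sense(): the state, without advancing time (a new reading comes with each control period).
- read_camera(name): name is "scene" or "top" or "wrist"; returns (picture, depth): 384x512x3 uint8, red, green, blue; 384x512 float32, m along the optical axis (not along the pixel's ray), 0 where there is no reading.
- calibration(name): a dict with "mtx" (3x3 intrinsics, pixels), "D" ([k1, k2, p1, p2, k3] as OpenCV has them; the pictures are not rectified), "extrinsics" (4x4, takes a point from camera to world coordinates). Camera axes: x right, y down, z forward; pixel columns grow to the right and rows downward; lengths in m; the calibration is good to about 2 mm. A picture is of the moment at which its call begins: read the wrist's pose just before it. calibration takes no time and is no camera call; for the wrist camera it gives the pose at the moment of the call.
- ticket.job_done(): hands the job in; it is judged then, once.
Trained networks look in the newest picture that a camera, given by its name, has taken for a name from the list of things; names that differ only in an ending like _2 or _b are one class to them, and where a whole thing is asked for, a point or a joint stands for the part that bears it (a point fixed in the world has none). Each returns a list of dicts, best first, with "confidence" (0 to 1); they miss things now and then, are a little off and sometimes report something else, mostly with a low value. They report only what shows in the picture. A call takes as long as a camera call. They do not tell look-alikes from the thing itself.
- spotter.find_in(camera, name): "rect" ([left, top, right, bottom] in pixels, round what is visible of it).
The state is a dict: "clock": time; "joint_positions": joint angles; "qd": joint speeds; "tau": joint torques, N m; "eef_pos": TCP position; "tcp_rot": TCP orientation; "force": force on the tool from outside, world axes, zero at the start; "moment": the same for the moment, N m; "opening": opening from 0.0 (shut) to 1.0 (fully open); "grip_force": force on a finger pad.
Only numpy, scipy, OpenCV 4.12 (cv2) and the standard library are available. Lean on these libraries where they do the work, as an engineer would, in place of code of your own. Each camera call takes 0.05 s, during which the arm holds its last target. There are 200 camera calls.

## Task

Pack the edge-repair kit into the grey tray: lay the thread reel, the block of beeswax and the roller each into the foam cutout of its own shape, the reel standing upright, the roller lying lengthwise. Stand the dye jar in the open canister, keeping the jar upright all the while, then put the canister's cap over it and turn it clockwise to lock, so that its bar handle lines up with the two ribs on the canister.

Things in the scene. Friction and masses are not known exactly. Their poses are not given: they have to be found in the camera images.
- thread_reel: Wooden reel of pale green waxed thread, standing upright, 32 mm across its flanges, 48 mm high. Origin: centre of its underside, z up along its axis.
- beeswax: Ochre block of beeswax, 35 (x) x 52 (y) x 21 (z) mm, lying flat among the loose things left of the tray (the one far back on the green mat is not meant). Origin: centre of its underside.
- roller_center (a point): Centre of the edge roller, a cream round barrel with rounded ends and grey stub axles, lying on its side, 22 mm across and 44 mm long over all; its length runs along its own y axis. This point is 11 mm above what it lies on. It can roll when pushed: grip it at mid-height or a little below.
- dye_jar: Small round dye jar with a red screw cap, 35 mm across, 58 mm high, standing. Origin: centre of its underside, z up. The jar's own red cap is fixed to it.
- canister_cap: Bare metal cap, ribbed round its side, standing on its open rim, 70 mm across, flat top at 47 mm, on it a black bar handle 52 mm long (x), 14 mm wide (y), 21 mm high (top at 68 mm). Origin: centre of the open rim's plane, z up. Hollow, 64 mm inside, 44 mm deep. Two inner lugs, 40 degrees wide, 3 to 9 mm above the rim, 54 mm apart, lie under the bar's two ends. The same after half a turn.
- round_insert: Foam insert in the tray, 86 x 86 mm, 22 mm high, dark top layer over a paler lower one, with a round cutout 46 mm across and 12 mm deep, for the reel. Origin: centre of the insert's underside; the cutout's floor is 10 mm above the origin, the foam's top 22 mm. Fixed.
- oblong_insert: Foam insert as before with an oblong cutout 47 (x) x 64 (y) mm, 12 mm deep, for the beeswax; on both its long sides a finger slot 34 mm wide runs 15 mm farther out (along +x and -x), as deep as the cutout. Origin: centre of the insert's underside, cutout floor at 10 mm, top at 22 mm. Fixed.
- narrow_insert: Foam insert as before with a narrow cutout 30 (x) x 56 (y) mm, 12 mm deep, for the roller, and two finger slots 34 mm wide that run 15 mm farther out along +x and -x. Origin: centre of the insert's underside, cutout floor at 10 mm, top at 22 mm. Fixed.
- canister_base: Insert, 86 mm square, fixed, holding the open metal lower shell of the canister. Origin: centre of its underside, z up on the canister's axis. Shell 69 mm across up to a flat shoulder at 26 mm, where the cap's rim comes to rest; above it a neck 50 mm outside, 44 mm inside. Inner floor at 8 mm. Two small index ribs on the shell's edge at its +x and -x sides. The same after half a turn.
- canister_rim (a point): Centre of the neck's rim, 44 mm above the canister_base origin, same axes. Below the rim, outside, two tabs at +x and -x (each 40 degrees wide, 60 mm across). The cap goes down only with its bar 45 to 115 degrees (70 is good) anticlockwise from above from the line of the ribs, 2 mm play; then turned clockwise its lugs pass under the tabs till the bar meets that line. Stop 10 degrees beyond.
Things that resemble listed ones, but are neither listed nor needed, are in the scene too. What is shaped like the thread_reel but black is not meant.

How it is judged:
By the outcome, as a careful person would: the job done as asked, in the order asked, and still so for the second after the job is handed in, with the robot touching nothing.
It also fails if it takes over 147 s, if anything falls off the work surface, if the arm or the gripper's body presses on something with over 40 N, if the wrist force passes 120 N, or if a joint passes its speed limit or range.

## Working session

There is one attempt and no reset: what is moved stays moved. The work goes in short steps, Python scripts to look and compute and a tool call to move; the robot and the scene stay as the last step left them, time stands still between calls to the robot, and variables do not carry over. Pictures are saved under pics/ and viewed, at most 14 in all, crops included, and the job is handed in when it is done.

Besides the shell and the picture viewer there is one more tool, called in YAML: its name, and indented under it one key for each argument. carry_out: Moves the arm, as the interface text tells. Shifts and turns lie within -1 to 1; 1 stands for 0.5 m of shift or 180 degrees of turn. Its arguments: {"type":"object","properties":{"moves":{"type":"string"},"jaw":{"type":"number"},"squeeze":{"type":"number"}},"required":["moves"]}

```bash
mkdir -p pics; ls; cat > h.py <<'E'
import numpy as np,cv2
from station import sensors, read_camera, calibration, ticket, spotter, ctrl
from scipy.spatial.transform import Rotation as R
def cloud(name):
    c=calibration(name); im,d=read_camera(name)
    h,w=d.shape; u,v=np.meshgrid(np.arange(w),np.arange(h))
    p=cv2.undistortPoints(np.stack([u,v],-1).reshape(-1,1,2).astype(np.float64),np.array(c["mtx"]),np.array(c["D"])).reshape(h,w,2)
    P=np.dstack([p[...,0]*d,p[...,1]*d,d]); E=np.array(c["extrinsics"])
    W=P@E[:3,:3].T+E[:3,3]; W[d==0]=np.nan
    return im,d,W
def save(im,n,box=None,s=1):
    if box: im=im[box[1]:box[3],box[0]:box[2]]
    if s!=1: im=cv2.resize(im,None,fx=s,fy=s,interpolation=cv2.INTER_CUBIC)
    cv2.imwrite('pics/'+n,im[...,::-1])
NAMES="thread_reel beeswax roller_center dye_jar canister_cap round_insert oblong_insert narrow_insert canister_base".split()
E
python3 - <<'E'
from h import *
s=sensors.sense(); print(s["clock"],s["eef_pos"],s["tcp_rot"],ctrl.tip_extent,s["opening"])
for n in ["scene","top"]:
    im,d,W=cloud(n); save(im,n+'0.png',None,1.5); np.savez(n+'0.npz',im=im,W=W)
    print(n,np.array(calibration(n)["extrinsics"])[:3,3].round(3))
    for k in NAMES:
        for r in spotter.find_in(n,k)[:4]:
            b=np.array(r["rect"]).astype(int); cx,cy=(b[0]+b[2])//2,(b[1]+b[3])//2
            print(k,round(r["confidence"],2),b,W[min(cy,383),min(cx,511)].round(3))
E
```

```text
pics
0.0 [0.24107178 0.52173813 0.23881686] [-9.07635393e-05  2.14726190e-01  9.76674130e-01 -5.46851911e-04] 0.008 1.0013438719706411
scene [ 0.425 -0.733  1.038]
thread_reel 0.74 [302 209 311 228] [ 0.654 -0.103  0.044]
thread_reel 0.67 [198 134 207 151] [0.372 0.216 0.043]
thread_reel 0.64 [244 167 248 183] [0.501 0.067 0.043]
thread_reel 0.64 [262 190 280 208] [ 0.564 -0.031  0.047]
beeswax 0.66 [245 228 278 259] [ 0.523 -0.152  0.01 ]
beeswax 0.44 [209 119 224 135] [0.42  0.302 0.021]
roller_center 0.62 [230 195 241 206] [ 0.462 -0.007  0.021]
dye_jar 0.46 [231 134 244 151] [0.484 0.2   0.049]
canister_cap 0.67 [206 147 232 173] [0.423 0.115 0.065]
canister_cap 0.22 [250 229 279 262] [ 0.531 -0.159  0.011]
round_insert 0.9 [212 257 244 288] [ 0.426 -0.232  0.012]
oblong_insert 0.83 [214 227 249 258] [ 0.44  -0.142  0.012]
narrow_insert 0.67 [246 258 282 293] [ 0.52  -0.25   0.013]
canister_base 0.77 [246 228 277 262] [ 0.522 -0.158  0.011]
top [0.364 0.001 0.91 ]
thread_reel 0.76 [289 119 304 139] [ 0.653 -0.097  0.054]
thread_reel 0.74 [259 157 274 177] [ 0.561 -0.023  0.045]
thread_reel 0.68 [220 185 227 196] [0.506 0.082 0.042]
thread_reel 0.63 [160 193 179 205] [0.483 0.208 0.057]
roller_center 0.4 [256 203 265 217] [ 0.458 -0.007  0.023]
dye_jar 0.81 [158 192 178 210] [0.478 0.21  0.058]
dye_jar 0.71 [300 195 338 237] [ 0.443 -0.152  0.013]
canister_cap 0.57 [183 210 214 239] [0.422 0.137 0.067]
round_insert 0.79 [334 202 378 240] [ 0.43  -0.242  0.014]
oblong_insert 0.56 [299 195 336 236] [ 0.446 -0.147  0.015]
narrow_insert 0.6 [341 166 376 205] [ 0.52  -0.252  0.011]
canister_base 0.73 [304 162 342 201] [ 0.531 -0.166  0.011]
```

View pics/scene0.png

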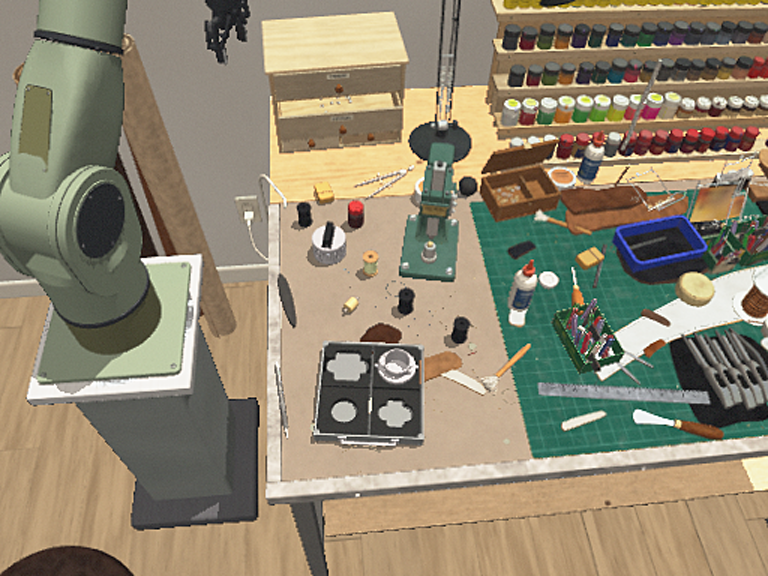

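View pics/top0.png

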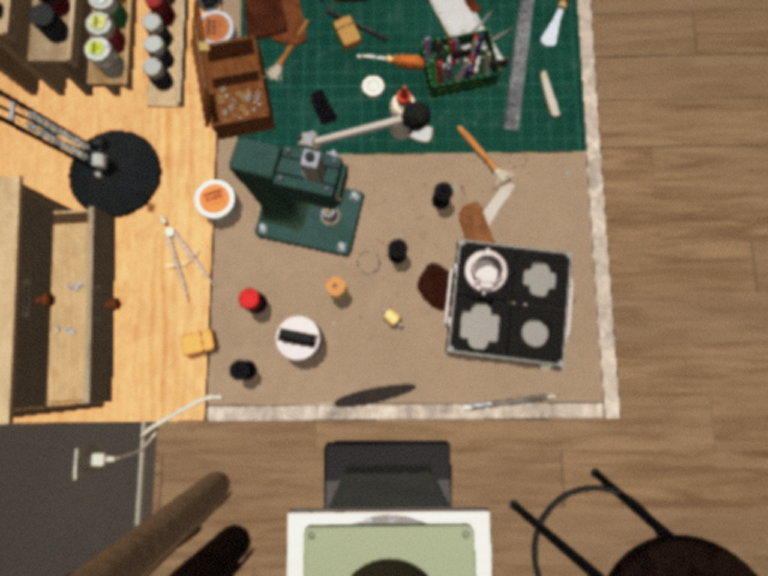

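The scene picture (at 1.5x) shows these candidates:
- **Reel:** wooden at (370,262). Black ones stand at (304,213), (406,300) and (460,328), and those are not meant.
- **Beeswax:** blocks at (323,190), left among the loose things, and (590,257), on the green mat, which is not meant.
- **Jar:** red at (356,213).
- **Cap:** (327,243).
- **Roller:** (350,305).
- **Tray:** (370,392).

I'll confirm these in one enlarged crop.

```bash
python3 - <<'E'
from h import *
z=np.load('scene0.npz'); save(z['im'],'crop1.png',(175,110,305,300),3.1) 
c=calibration('wrist'); E=np.array(c["extrinsics"]); s=sensors.sense(); q=s["tcp_rot"]; Rt=R.from_quat([q[1],q[2],q[3],q[0]]).as_matrix()
print(np.array(c["mtx"]).round(1),"cam in tool",(Rt.T@(E[:3,3]-s["eef_pos"])).round(3),(Rt.T@E[:3,:3]).round(2))
# top: blobs of above-table points
t=np.load('top0.npz');W=t['W'];im=t['im']
for n,(x,y),r in [("reel",(.506,.08),.03),("jar",(.478,.21),.03),("cap",(.42,.13),.05),("roller",(.46,-.007),.035),("wax",(.42,.30),.045)]:
  for nm in ["top","scene"]:
    W=np.load(nm+'0.npz')['W']
    m=(np.hypot(W[...,0]-x,W[...,1]-y)<r)&(W[...,2]>.008)
    p=W[m]; zz=np.percentile(p[:,2],95); tp=p[p[:,2]>zz-.006]
    print(n,nm,m.sum(),zz.round(3),((tp.max(0)+tp.min(0))/2).round(3),np.ptp(tp,axis=0).round(3))
E
```

```text
[[344.    0.  252.3]
 [  0.  344.  196.2]
 [  0.    0.    1. ]] cam in tool [ 0.067  0.    -0.135] [[-0.   -0.96 -0.26]
 [ 1.   -0.    0.  ]
 [-0.   -0.26  0.96]]
reel top 151 0.051 [0.505 0.081 0.048] [0.029 0.029 0.007]
reel scene 132 0.051 [0.504 0.081 0.049] [0.028 0.029 0.009]
jar top 227 0.059 [0.484 0.216 0.058] [0.031 0.031 0.008]
jar scene 174 0.059 [0.485 0.216 0.057] [0.032 0.036 0.007]
cap top 736 0.069 [0.422 0.139 0.068] [0.019 0.05  0.008]
cap scene 484 0.069 [0.423 0.139 0.067] [0.018 0.052 0.009]
roller top 108 0.023 [ 0.457 -0.01   0.021] [0.027 0.025 0.008]
roller scene 75 0.025 [ 0.458 -0.011  0.022] [0.024 0.024 0.007]
wax top 326 0.023 [0.418 0.305 0.021] [0.043 0.054 0.008]
wax scene 134 0.024 [0.42  0.307 0.021] [0.039 0.054 0.008]
```

View pics/crop1.png

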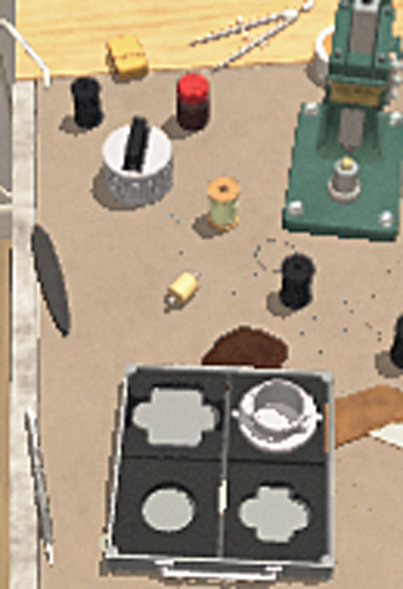

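The crop confirms the pale-green wooden reel at (223,203), the wax block at (127,57), the jar at (193,100), the cap at (137,165), the roller at (182,290) and the tray. Next I'll check obstacle heights along the way and measure the tray.

```bash
python3 - <<'E'
from h import *
W=np.concatenate([np.load(n+'0.npz')['W'].reshape(-1,3) for n in("top","scene")]);W=W[~np.isnan(W[:,0])]
H={}
for p in W:
    k=(int(p[0]//.05),int(p[1]//.05)); H[k]=max(H.get(k,-1),p[2])
print("rows x from .2, cols y from .6 to -.35 (cm)")
for i in range(4,16): print(round(i*.05,2),[int(100*H[(i,j)]) if (i,j) in H else '.' for j in range(12,-8,-1)])
# tray inserts from top view: white cutout floors; canister ring
for nm in("top","scene"):
  t=np.load(nm+'0.npz');W=t['W'];im=t['im'].astype(int)
  for n,(x,y) in [("round",(.43,-.24)),("obl",(.445,-.15)),("nar",(.52,-.25))]:
    m=(abs(W[...,0]-x)<.047)&(abs(W[...,1]-y)<.045)&(im.min(-1)>95)&(W[...,2]<.02)
    k,l,st,c=cv2.connectedComponentsWithStats(m.astype(np.uint8)); b=1+st[1:,4].argmax(); p=W[l==b]
    rect=cv2.minAreaRect((p[:,:2]*1000).astype(np.float32)); print(nm,n,len(p),np.round((p.max(0)+p.min(0))/2,3),p.mean(0).round(3),np.ptp(p,axis=0).round(3),[np.round(a,1) for a in rect])
  m=(np.hypot(W[...,0]-.53,W[...,1]+.165)<.05)&(W[...,2]>.040); p=W[m]; print(nm,"rim",cv2.minEnclosingCircle((p[:,:2]*1000).astype(np.float32)),p.mean(0))
E
```

```text
rows x from .2, cols y from .6 to -.35 (cm)
0.2 [-56, -52, 37, 38, 32, -79, -79, -78, -79, -79, -79, -79, -78, -79, -78, -78, -78, -78, -78, -79]
0.25 [0, 33, 37, 38, 0, 1, 1, 0, 0, 0, 0, 0, 0, 0, 0, 0, 0, 0, 0, 0]
0.3 [23, 23, 23, 23, 23, 14, 1, 2, 0, 0, 0, 1, 1, 1, 0, 1, 1, 1, 1, 0]
0.35 [23, 23, 23, 24, 23, 14, 2, 0, 5, 5, 5, 0, 0, 0, 1, 3, 2, 3, 2, 0]
0.4 [23, 23, 24, 23, 15, 0, 2, 2, 0, 7, 7, 0, 0, 2, 2, 3, 2, 2, 3, 1]
0.45 [23, 23, 23, 23, 19, 12, 0, 0, 6, 5, 5, 5, 2, 2, 1, 3, 3, 3, 3, 3]
0.5 [23, 23, 23, 23, 15, 0, 1, 0, 5, 0, 0, 5, 0, 4, 0, 5, 5, 2, 3, 3]
0.55 [23, 23, 23, 23, 15, 0, 1, 0, 1, 2, 17, 23, 0, 5, 0, 3, 5, 2, 3, 2]
0.6 [23, 23, 24, 23, 15, 1, 3, 3, 23, 23, 27, 28, 31, 36, 35, 5, 1, 0, 0, 0]
0.65 [0, 0, 35, 33, 3, 1, 3, 3, 1, 23, 23, 25, 31, 35, 5, 5, 1, 1, 0, 0]
0.7 [0, 0, 34, 31, 7, 1, 0, 0, 0, 2, 1, 0, 0, 0, 0, 0, 1, 1, 0, 0]
0.75 [0, 0, 1, 2, 2, 1, 0, 15, 5, 54, 56, 0, 0, 14, 9, 1, 1, 0, 0, 0]
top round 242 [ 0.428 -0.242  0.014] [ 0.428 -0.242  0.014] [0.039 0.041 0.011] [array([ 427.7, -242.2]), array([41.1, 39.5]), np.float64(88.6)]
top obl 582 [ 0.44  -0.15
[... 213 characters left out ...]
255.2]), array([50.7, 48.7]), np.float64(37.3)]
top rim ((530.6282958984375, -162.4507293701172), 29.949796676635742) [ 0.53051423 -0.16372557  0.04590347]
scene round 848 [ 0.43  -0.24  -0.701] [ 0.43  -0.244 -0.675] [0.094 0.09  0.221] [array([ 430., -240.]), array([89.8, 93.7]), np.float64(89.9)]
scene obl 365 [ 0.44  -0.148  0.014] [ 0.44  -0.149  0.013] [0.072 0.061 0.011] [array([ 439.8, -148. ]), array([55.8, 72.8]), np.float64(80.5)]
scene nar 840 [ 0.52  -0.25  -0.702] [ 0.52  -0.251 -0.69 ] [0.094 0.09  0.223] [array([ 519.9, -250. ]), array([89.7, 93.8]), np.float64(89.9)]
scene rim ((530.1926879882812, -163.4871368408203), 29.881982803344727) [ 0.52950017 -0.16428219  0.04527373]
```

carry_out:
  moves: "0 0 -0.05 0 0 0.0517; 0 0 -0.05 0 0 0.0517; 0 0 -0.05 0 0 0.0517; 0 0 0 0 0 0.0517; 0 0 0 0 0 0.0517; 0 0 0 0 0 0.0517; 0 0 0 0 0 0.0517; 0 0 0 0 0 0"
  jaw: 1
  squeeze: 40

```text
clock: 2.0
eef_pos: [0.2409, 0.5221, 0.3142]
tcp_rot: [0.0, 0.706, 0.708, -0.0]
force: [0.2, -0.0, 0.1]
opening: 0.998
grip_force: 0.0
```

carry_out:
  moves: "-0.0924 0.0458 0 0 0 0; -0.0924 0.0458 0 0 0 0; -0.0924 0.0458 0 0 0 0; -0.0924 0.0458 0 0 0 0; -0.0924 0.0458 0 0 0 0; -0.0924 0.0458 0 0 0 0; -0.0924 0.0458 0 0 0 0; -0.0924 0.0458 0 0 0 0; -0.0924 0.0458 0 0 0 0; -0.0924 0.0458 0 0 0 0; 0 0 0 0 0 0; 0 0 0 0 0 0"

```text
clock: 3.5
eef_pos: [0.4705, 0.0606, 0.3143]
tcp_rot: [-0.0, 0.706, 0.709, 0.0]
force: [-0.6, -0.6, 0.5]
opening: 0.999
grip_force: 0.0
```

```bash
python3 - <<'E'
from h import *
s=sensors.sense();print(s["eef_pos"],s["joint_positions"].round(2) if hasattr(s["joint_positions"],'round') else s["joint_positions"])
im,d,W=cloud('wrist'); save(im,'w1.png',None,1.5); np.savez('w1.npz',im=im,W=W)
for n,(x,y),r in [("reel",(.505,.081),.03),("jar",(.484,.216),.03),("cap",(.422,.139),.05),("roller",(.457,-.01),.035),("wax",(.418,.305),.045)]:
    m=(np.hypot(W[...,0]-x,W[...,1]-y)<r)&(W[...,2]>.008)
    p=W[m]
    if len(p)<20: print(n,len(p)); continue
    zz=np.percentile(p[:,2],95); tp=p[p[:,2]>zz-.006]
    print(n,m.sum(),zz.round(3),((tp.max(0)+tp.min(0))/2).round(4),np.ptp(tp,axis=0).round(3),[np.round(a,1) for a in cv2.minAreaRect((tp[:,:2]*1000).astype(np.float32))],[np.round(a,1) for a in cv2.minAreaRect((p[:,:2]*1000).astype(np.float32))])
E
```

```text
[0.47049871 0.0605751  0.31427098] [-0.38  0.48  0.3   1.71 -0.17  0.98 -0.01]
reel 14588 0.396 [0.4919 0.0761 0.3957] [0.031 0.011 0.011] [array([491.7,  76.8]), array([31.6, 10.4]), np.float64(3.9)] [array([506.5,  73. ]), array([40.2, 47.8]), np.float64(52.2)]
jar 1098 0.059 [0.4835 0.2155 0.0569] [0.032 0.029 0.007] [array([483.4, 215.3]), array([32.4, 28.4]), np.float64(1.7)] [array([483.1, 214.5]), array([34.6, 30. ]), np.float64(1.7)]
cap 3235 0.069 [0.4214 0.1413 0.0671] [0.022 0.052 0.008] [array([421.3, 141. ]), array([52. , 14.3]), np.float64(78.6)] [array([421.2, 141.2]), array([69.9, 68.7]), np.float64(0.1)]
roller 377 0.023 [ 0.4562 -0.0076  0.0207] [0.028 0.027 0.007] [array([456.1,  -7.9]), array([24.3, 19.1]), np.float64(49.2)] [array([456.2,  -7.5]), array([43.4, 21.5]), np.float64(45.4)]
wax 0
```

View pics/w1.png

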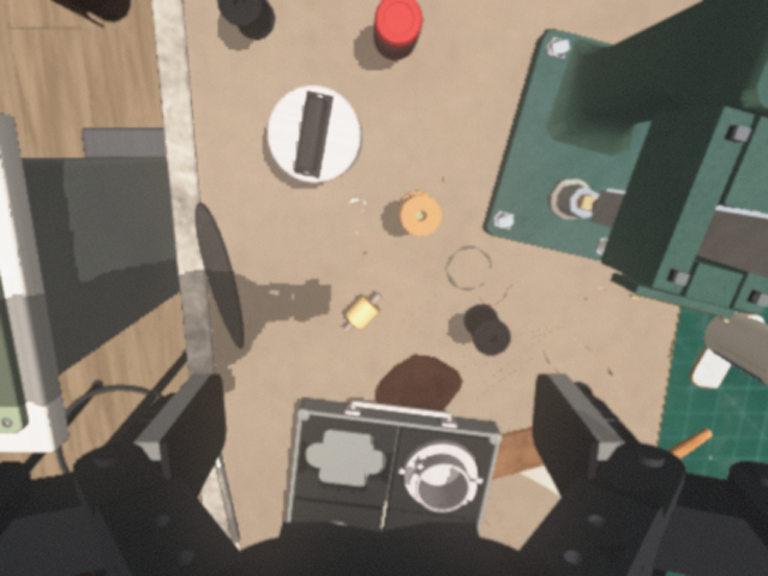

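Wrist picture (1.5x): reel top at (420,215), roller at (362,312) lying diagonally, cap bar near-vertical at (314,135), jar at (398,28), canister at (440,480). The black reel at (488,330) is not meant.

```bash
python3 - <<'E'
from h import *
z=np.load('w1.npz');W=z['W'];im=z['im']
m=(np.hypot(W[...,0]-.505,W[...,1]-.081)<.03)&(W[...,2]>.042)&(W[...,2]<.06);p=W[m]
print("reel",(p.max(0)+p.min(0))/2,np.ptp(p,axis=0))
for a in [(303,408),(498,433),(290,520),(346,402),(450,418)]:
    print(a,W[a[1]*2//3,a[0]*2//3].round(4))
m=(np.hypot(W[...,0]-.53,W[...,1]+.163)<.05)&(W[...,2]>.040)&(W[...,2]<.06); p=W[m]; print("rim",cv2.minEnclosingCircle((p[:,:2]*1000).astype(np.float32)))
for nm in("top","scene"):
  t=np.load(nm+'0.npz');V=t['W'];i=t['im'].astype(int)
  m=(abs(V[...,0]-.48)<.13)&(abs(V[...,1]+.205)<.13)&(V[...,2]>.024)&(V[...,2]<.04);p=V[m]
  print(nm,cv2.minAreaRect((p[:,:2]*1000).astype(np.float32)),np.percentile(p,[1,99],axis=0).round(3))
E
```

```text
reel [0.50274036 0.08153572 0.04667934] [0.03126201 0.03127482 0.00932125]
(303, 408) [ 0.4022 -0.0955  0.0252]
(498, 433) [ 0.5813 -0.1203  0.0232]
(290, 520) [ 0.3851 -0.2134  0.0265]
(346, 402) [ 4.386e-01 -1.023e-01 -2.000e-04]
(450, 418) [ 0.5376 -0.1097  0.0148]
rim ((528.9855346679688, -163.36129760742188), 30.452390670776367)
top ((479.97406005859375, -201.47132873535156), (192.43614196777344, 190.55186462402344), 81.8505859375) [[ 0.379 -0.3    0.024]
 [ 0.578 -0.104  0.033]]
scene ((478.74591064453125, -203.82681274414062), (193.6436004638672, 187.9352264404297), 81.989501953125) [[ 0.381 -0.303  0.024]
 [ 0.578 -0.105  0.037]]
```

```bash
python3 - <<'E'
from h import *
P=[np.load('w1.npz')['W'].reshape(-1,3)]+[np.load(n+'0.npz')['W'].reshape(-1,3) for n in("top","scene")]
for p in P:
  for lo,hi in((.01,.06),(.06,.15),(.15,.25),(.25,.4)):
    m=(p[:,2]>lo)&(p[:,2]<hi)&(p[:,1]>0)&(p[:,1]<.2)&(p[:,0]>.53)&(p[:,0]<.72)
    q=p[m]; 
    if len(q)>5: print(lo,hi,len(q),"minx",np.percentile(q[:,0],1).round(3),"y",np.percentile(q[:,1],[1,99]).round(3), "y at minx",q[q[:,0]<np.percentile(q[:,0],5)][:,1].mean().round(3))
E
```

```text
0.01 0.06 8875 minx 0.567 y [0.048 0.198] y at minx 0.088
0.06 0.15 3060 minx 0.613 y [0.086 0.199] y at minx 0.089
0.15 0.25 16659 minx 0.593 y [0.058 0.195] y at minx 0.075
0.25 0.4 3153 minx 0.53 y [0.056 0.102] y at minx 0.064
0.01 0.06 1747 minx 0.568 y [0.044 0.198] y at minx 0.083
0.06 0.15 269 minx 0.615 y [0.088 0.199] y at minx 0.094
0.15 0.25 2559 minx 0.594 y [0.054 0.197] y at minx 0.076
0.25 0.4 373 minx 0.614 y [0.    0.103] y at minx 0.087
0.01 0.06 1264 minx 0.568 y [0.04  0.193] y at minx 0.081
0.06 0.15 127 minx 0.614 y [0.077 0.163] y at minx 0.084
0.15 0.25 923 minx 0.595 y [0.051 0.194] y at minx 0.068
0.25 0.4 98 minx 0.615 y [0.079 0.102] y at minx 0.085
```

carry_out:
  moves: "0 0 0 0 0 0; 0 0 0 0 0 0; 0 0 0 0 0 0; 0 0 0 0 0 0"
  jaw: 0.2

```text
clock: 4.05
eef_pos: [0.4706, 0.0603, 0.3143]
tcp_rot: [0.0, 0.707, 0.708, -0.0]
force: [-0.0, -0.6, -0.0]
opening: 0.599
grip_force: 0.0
```

```bash
python3 - <<'E'
from h import *
s=sensors.sense();print(ctrl.tip_extent,s["opening"],s["clock"],[a for a in dir(ctrl) if a[0]!='_'])
E
```

```text
0.008 0.5990853327685662 4.05 ['MotionError', 'tip_extent']
```

```bash
python3 - <<'E'
from h import *
W1=np.load('w1.npz')['W']; s=sensors.sense(); im,d,W2=cloud('wrist')
for W in (W1,W2):
    T=W-np.array(s["eef_pos"]); m=(T[...,2]>-.06)&(np.hypot(T[...,0],T[...,1])<.1)
    q=T[m]; print(len(q), "lowest (tool z max)",np.percentile(-q[:,2],[90,99,99.9]).round(4), "x,y there",q[q[:,2].argsort()[:40]].mean(0).round(3), "x ranges",q[q[:,0]<0][:,0].max().round(4),q[q[:,0]>0][:,0].min().round(4))
E
```

```text
34413 lowest (tool z max) [-0.0291 -0.0106 -0.0066] x,y there [ 0.002 -0.     0.006] x ranges -0.0001 0.0001
38872 lowest (tool z max) [-0.0316 -0.0034  0.0031] x,y there [ 0.001 -0.001 -0.004] x ranges -0.0002 0.0
```

carry_out:
  moves: "0.0102 0.0165 0.11 0 0 0; 0.0102 0.0165 0.11 0 0 0; 0.0102 0.0165 0.11 0 0 0; 0.0102 0.0165 0.11 0 0 0; 0 0 0 0 0 0; 0 0 0 0 0 0"

```text
clock: 4.85
eef_pos: [0.504, 0.0804, 0.0962]
tcp_rot: [0.001, 0.707, 0.707, 0.001]
force: [0.8, -0.2, 0.6]
opening: 0.599
grip_force: 0.0
```

carry_out:
  moves: "0 0 0.048 0 0 0; 0 0 0.048 0 0 0; 0 0 0.0475 0 0 0; 0 0 0 0 0 0"

```text
clock: 5.35
eef_pos: [0.504, 0.0805, 0.0238]
tcp_rot: [0.0, 0.707, 0.707, 0.0]
force: [-0.3, -0.7, 1.2]
opening: 0.6
grip_force: 0.0
```

carry_out:
  moves: "0 0 0 0 0 0; 0 0 0 0 0 0; 0 0 0 0 0 0; 0 0 0 0 0 0; 0 0 -0.06 0 0 0; 0 0 -0.06 0 0 0; 0 0 0 0 0 0"
  jaw: -1
  squeeze: 30

```text
clock: 6.22
eef_pos: [0.5048, 0.0809, 0.0855]
tcp_rot: [0.001, 0.707, 0.708, 0.002]
force: [0.8, 1.1, -1.0]
opening: 0.358
grip_force: 30.3
```

carry_out:
  moves: "-0.0805 -0.0189 0 0 0 0; -0.0805 -0.0189 0 0 0 0; -0.0805 -0.0189 0 0 0 0; -0.0805 -0.0189 0 0 0 0; -0.0805 -0.0189 0 0 0 0; -0.0805 -0.0189 0 0 0 0; -0.0805 -0.0189 0 0 0 0; -0.0805 -0.0189 0 0 0 0; 0 0 0 0 0 0; 0 0 0 0 0 0"

```text
clock: 7.48
eef_pos: [0.4285, -0.2409, 0.0828]
tcp_rot: [0.0, 0.707, 0.708, 0.0]
force: [-0.1, 0.7, -1.1]
opening: 0.36
grip_force: 30.3
```

```bash
python3 - <<'E'
from h import *
s=sensors.sense();print(s["eef_pos"],s["grip_force"])
im,d,W=cloud('wrist'); save(im,'w2.png',None,1.5); np.savez('w2.npz',im=im,W=W)
i=im.astype(int)
for n,(x,y) in [("round",(.429,-.241)),("obl",(.442,-.153)),("nar",(.517,-.252))]:
    m=(abs(W[...,0]-x)<.047)&(abs(W[...,1]-y)<.045)&(i.min(-1)>95)&(W[...,2]<.02)&(W[...,2]>0.005)
    p=W[m]
    if len(p)>30: print(n,len(p),np.median(p[:,2]).round(4),((p.max(0)+p.min(0))/2).round(4),np.ptp(p,axis=0).round(3))
E
```

```text
[ 0.42853694 -0.24088905  0.08276505] 30.308724819333293
round 2242 0.0138 [ 0.4405 -0.2239  0.0118] [0.071 0.056 0.014]
obl 13200 0.0138 [ 0.4371 -0.1592  0.0125] [0.084 0.078 0.015]
nar 5089 0.0137 [ 0.5263 -0.2444  0.0125] [0.072 0.075 0.015]
```

View pics/w2.png

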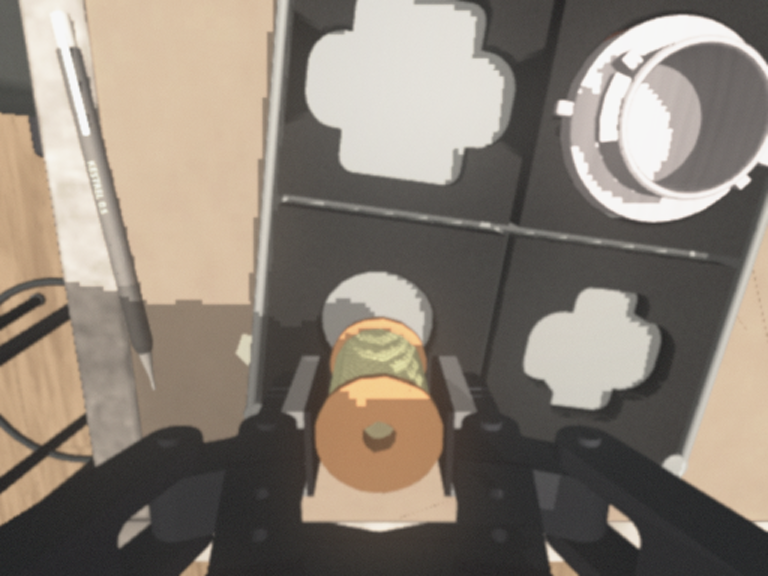

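The picture shows the reel held above the round cutout (375,310). The narrow cutout's finger slots run left and right at (592,350), so its length lies along tray y. The canister has ribs at (565,107) and (742,182).

carry_out:
  moves: "0 0 0.03 0 0 0; 0 0 0.03 0 0 0; 0 0 0.02 0 0 0; 0 0 0.008 0 0 0; 0 0 0 0 0 0; 0 0 0 0 0 0"

```text
clock: 8.28
eef_pos: [0.4284, -0.2415, 0.0387]
tcp_rot: [0.0, 0.707, 0.707, -0.0]
force: [-0.3, -0.0, 0.4]
opening: 0.36
grip_force: 30.3
```

carry_out:
  moves: "0 0 0 0 0 0; 0 0 0 0 0 0; 0 0 0 0 0 0; 0 0 -0.06 0 0 0; 0 0 -0.06 0 0 0; 0 0 -0.06 0 0 0; 0 0 -0.06 0 0 0; 0 0 0 0 0 0"
  jaw: 0.2

```text
clock: 9.28
eef_pos: [0.4289, -0.2418, 0.1602]
tcp_rot: [0.001, 0.707, 0.707, 0.0]
force: [-1.6, -0.2, -0.5]
opening: 0.603
grip_force: 0.0
```

```bash
python3 - <<'E'
from h import *
s=sensors.sense();print(s["eef_pos"])
im,d,W=cloud('scene'); 
m=(np.hypot(W[...,0]-.429,W[...,1]+.241)<.03)&(W[...,2]>.045)&(W[...,2]<.08); p=W[m]; print(len(p),((p.max(0)+p.min(0))/2).round(4),np.ptp(p,axis=0).round(3),np.percentile(p[:,2],95))
for n in("scene","top"):
  im,d,W=cloud(n)
  m=(np.hypot(W[...,0]-.419,W[...,1]-.305)<.045)&(W[...,2]>.012)&(W[...,2]<.04); p=W[m]; print(n,[np.round(a,1) for a in cv2.minAreaRect((p[:,:2]*1000).astype(np.float32))])
E
```

```text
[ 0.42894545 -0.24177899  0.16019606]
125 [ 0.4284 -0.2413  0.0557] [0.029 0.031 0.021] 0.06420909256516397
scene [array([0., 0.]), array([0., 0.]), np.float64(0.0)]
top [array([418. , 305.9]), array([35.8, 51.8]), np.float64(12.3)]
```

```bash
python3 - <<'E'
from h import *
P=np.concatenate([np.load(n+'0.npz')['W'].reshape(-1,3) for n in("top","scene")])
for x0 in np.arange(.32,.52,.02):
  o=[]
  for lo,hi in((.02,.06),(.06,.1),(.1,.14),(.14,.18),(.18,.23)):
    m=(P[:,2]>lo)&(P[:,2]<hi)&(P[:,1]>.31)&(P[:,1]<.5)&(P[:,0]>x0)&(P[:,0]<x0+.02); q=P[m]
    o.append(round(float(np.percentile(q[:,1],2)),3) if len(q)>2 else None)
  print(x0.round(2),o)
t=np.load('top0.npz');V=t['W'];i=t['im'].astype(int)
m=(abs(V[...,0]-.418)<.06)&(abs(V[...,1]-.306)<.06)&(V[...,2]>.006); p=V[m]; print(len(p),np.percentile(p,[0,100],axis=0).round(3))
E
```

```text
0.32 [0.45, 0.403, 0.401, 0.402, 0.452]
0.34 [0.45, 0.403, 0.401, 0.403, 0.454]
0.36 [0.452, 0.404, 0.401, 0.404, 0.454]
0.38 [0.322, 0.403, 0.402, 0.405, 0.456]
0.4 [0.31, 0.406, 0.404, 0.405, 0.457]
0.42 [0.311, 0.408, 0.404, 0.407, 0.458]
0.44 [0.453, 0.408, 0.406, 0.408, 0.447]
0.46 [0.46, 0.41, 0.388, 0.407, 0.443]
0.48 [0.462, 0.409, 0.407, 0.409, 0.46]
0.5 [0.463, 0.41, 0.408, 0.412, 0.462]
330 [[0.396 0.278 0.006]
 [0.44  0.332 0.025]]
```

carry_out:
  moves: "0.095 -0.001 0 0 0 0; 0.095 -0.001 0 0 0 0; 0.095 -0.001 0 0 0 0; 0.095 -0.001 0 0 0 0; 0.095 -0.001 0 0 0 0; 0.095 -0.001 0 0 0 0; 0.095 -0.001 0 0 0 0; 0.095 -0.001 0 0 0 0; 0.095 -0.001 0 0 0 0; 0.095 -0.001 0 0 0 0; 0.095 -0.001 0 0 0 0; 0 0 0 0 0 -0.0342; 0 0 0.05 0 0 -0.0341; 0 0 0.05 0 0.0417 0; 0 0 0 0 0.0416 0; 0 0 0 0 0 0; 0 0 0 0 0 0"

```text
clock: 11.55
eef_pos: [0.4218, 0.2813, 0.1084]
tcp_rot: [-0.097, 0.622, 0.773, 0.077]
force: [-0.5, 0.2, 0.6]
opening: 0.597
grip_force: 0.0
```

```bash
cat >> h.py <<'E'
def go(x,y,z):
    s=sensors.sense(); q=s["tcp_rot"]; M=R.from_quat([q[1],q[2],q[3],q[0]]).as_matrix(); p=np.array(s["eef_pos"])
    print("pose",p.round(4),"y_az",np.degrees(np.arctan2(M[1,1],M[0,1])).round(1),"zt",M[:,2].round(3),"shift units",(M.T@(np.array([x,y,z])-p)/.5).round(4), "j",np.round(s["joint_positions"],2))
E
python3 - <<'E'
from h import *
im,d,W=cloud('wrist'); save(im,'w3.png',None,1.2)
m=(np.hypot(W[...,0]-.418,W[...,1]-.306)<.042)&(W[...,2]>.014)&(W[...,2]<.03); p=W[m]; print(len(p),[np.round(a,1) for a in cv2.minAreaRect((p[:,:2]*1000).astype(np.float32))])
go(.418,.306,.0125)
E
```

```text
3668 [array([417.5, 308. ]), array([34.5, 51.5]), np.float64(12.4)]
pose [0.4216 0.2819 0.1086] y_az 12.5 zt [-0.055  0.239 -0.969] shift units [1.000e-04 3.700e-03 1.983e-01] j [-0.43  0.81 -0.16  1.95 -0.39  0.33  0.06]
```

View pics/w3.png

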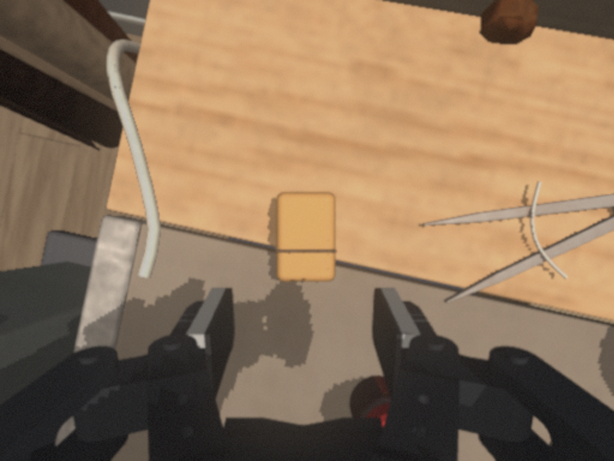

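The block is centred between the open fingers at (305,237), aligned with the jaws and clear of the cord. Next I'll approach and grip it.

carry_out:
  moves: "0.001 0.001 0.066 0 0 0; 0.001 0.001 0.066 0 0 0; 0 0.001 0.046 0 0 0; 0 0 0.02 0 0 0; 0 0 0 0 0 0; 0 0 0 0 0 0"

```text
clock: 12.35
eef_pos: [0.4182, 0.3063, 0.0139]
tcp_rot: [-0.097, 0.622, 0.773, 0.078]
force: [-0.6, 0.5, 0.9]
opening: 0.599
grip_force: 0.0
```

carry_out:
  moves: "0 0 0 0 0 0; 0 0 0 0 0 0; 0 0 0 0 0 0; 0 0 0 0 0 0; 0 0 -0.05 0 0 0; 0 0 -0.05 0 0 0; 0 0 -0.05 0 0 0; 0 0 0 0 -0.0417 0; 0 0 0 0 -0.0416 0; 0 0 0 0 0 0.05; 0 0 0 0 0 0.0628; 0 0 0 0 0 0; 0 0 0 0 0 0"
  jaw: -1
  squeeze: 30

```text
clock: 13.98
eef_pos: [0.422, 0.2879, 0.0855]
tcp_rot: [-0.0, 0.75, 0.662, -0.001]
force: [0.0, -0.3, -0.9]
opening: 0.392
grip_force: 31.0
```

```bash
python3 - <<'E'
from h import *
go(.442,-.153,.09)
E
```

```text
pose [0.422  0.2879 0.0855] y_az -7.1 zt [-0.002 -0.002 -1.   ] shift units [-0.8701  0.1489 -0.0075] j [-0.8   0.88  0.26  1.88 -0.48  0.45 -0.32]
```

Correction: the block was gripped with the tool tilted, so the tilt has to come back before placing. I'll raise clear of the cap, re-tilt and travel.

carry_out:
  moves: "0 0 -0.06 0 0 0.005; 0 0 -0.06 0 0 0; -0.087 0.0145 0 0 0 0; -0.087 0.0145 0 0 0 0; -0.087 0.0145 0 0 0 0; -0.087 0.0145 0 0 0 0; -0.087 0.0145 0 0 0 0; -0.087 0.0145 0 0 0 0; -0.087 0.0145 0 0 0 0; -0.087 0.0145 0 0 0 0; -0.087 0.0145 0 0 0 0; -0.087 0.0145 0 0 0 0; 0 0 0.03 0 0.0417 0; 0 0 0.03 0 0.0416 0; 0 0 0 0 0 0; 0 0 0 0 0 0"

```text
clock: 15.98
eef_pos: [0.4316, -0.1508, 0.1172]
tcp_rot: [-0.083, 0.749, 0.65, 0.094]
force: [-0.2, 0.3, -1.1]
opening: 0.387
grip_force: 30.9
```

```bash
python3 - <<'E'
from h import *
im,d,W=cloud('wrist'); save(im,'w4.png',None,1.2)
go(.442,-.1545,.055); go(.442,-.1545,.028)
m=(np.hypot(W[...,0]-.53,W[...,1]+.163)<.05)&(W[...,2]>.042)&(W[...,2]<.06); p=W[m]; print("rim",len(p),cv2.minEnclosingCircle((p[:,:2]*1000).astype(np.float32)))
E
```

```text
pose [ 0.4318 -0.1503  0.1173] y_az -8.1 zt [ 0.033  0.246 -0.969] shift units [-0.0364  0.0215  0.1193] j [ 0.5   0.79 -0.14  1.97 -0.33  0.47  0.56]
pose [ 0.4318 -0.1503  0.1173] y_az -8.1 zt [ 0.033  0.246 -0.969] shift units [-0.0498  0.0216  0.1716] j [ 0.5   0.79 -0.14  1.97 -0.33  0.47  0.56]
rim 2061 ((529.242431640625, -162.93856811523438), 30.582473754882812)
```

View pics/w4.png

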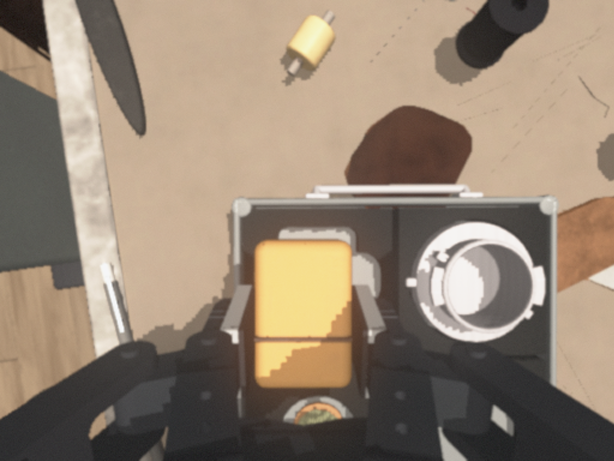

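The block hangs squarely over the oblong cutout, which shows at (320,235), aligned with the tray. The canister's ribs are at (411,283) and about (545,283). Next I'll lower it.

carry_out:
  moves: "-0.0091 0.0054 0.03 0 0 0; -0.0091 0.0054 0.03 0 0 0; -0.0091 0.0054 0.03 0 0 0; -0.0091 0.0054 0.03 0 0 0; 0 0 0 0 0 0; -0.0045 0 0.0175 0 0 0; -0.0045 0 0.0175 0 0 0; -0.0044 0 0.016 0 0 0; 0 0 0 0 0 0; 0 0 0 0 0 0"

```text
clock: 17.27
eef_pos: [0.4416, -0.1552, 0.0276]
tcp_rot: [-0.084, 0.75, 0.649, 0.095]
force: [-0.2, -1.2, -1.3]
opening: 0.388
grip_force: 31.4
```

carry_out:
  moves: "0 0 0 0 0 0; 0 0 0 0 0 0; 0 0 0 0 0 0; 0 0 -0.03 0 0 0; 0 0 -0.05 0 0 0; 0 0 -0.06 0 0 0; 0 0 -0.06 0 0 0; 0 0 0 0 -0.0417 0; 0 0 0 0 -0.0416 0; 0 0 0 0 0 0; 0 0 0 0 0 0"
  jaw: 0.06

```text
clock: 18.65
eef_pos: [0.4382, -0.1804, 0.1251]
tcp_rot: [0.002, 0.756, 0.654, -0.004]
force: [-0.1, -0.1, -0.2]
opening: 0.534
grip_force: 0.0
```

```bash
python3 - <<'E'
from h import *
im,d,W=cloud('scene')
m=(abs(W[...,0]-.442)<.03)&(abs(W[...,1]+.153)<.035)&(W[...,2]>.029)&(W[...,2]<.06); p=W[m]; print("wax",len(p),[np.round(a,1) for a in cv2.minAreaRect((p[:,:2]*1000).astype(np.float32))],np.percentile(p[:,2],[5,50,95]).round(4))
m=(np.hypot(W[...,0]-.456,W[...,1]+.0077)<.035)&(W[...,2]>.006)&(W[...,2]<.03); p=W[m]; print("roller",len(p),[np.round(a,1) for a in cv2.minAreaRect((p[:,:2]*1000).astype(np.float32))])
im,d,W=cloud('wrist')
m=(np.hypot(W[...,0]-.456,W[...,1]+.0077)<.035)&(W[...,2]>.006)&(W[...,2]<.03); p=W[m]; print("roller",len(p),[np.round(a,1) for a in cv2.minAreaRect((p[:,:2]*1000).astype(np.float32))])
go(.456,-.0075,.15)
E
```

```text
wax 206 [array([ 440.8, -151.3]), array([40.2, 60.7]), np.float64(1.7)] [0.0299 0.0333 0.0363]
roller 0 [array([0., 0.]), array([0., 0.]), np.float64(0.0)]
roller 0 [array([0., 0.]), array([0., 0.]), np.float64(0.0)]
pose [ 0.4379 -0.1811  0.1248] y_az -8.4 zt [-0.004 -0.007 -1.   ] shift units [ 0.3484 -0.0149 -0.0531] j [ 0.24  0.76  0.13  1.98 -0.21  0.41  0.39]
```

carry_out:
  moves: "0.0871 -0.0037 -0.013 0 0 0.0503; 0 0 0 0 0 0.0503; 0 0 0 0 0 0.0503; 0 0 0 0 0 0.0503; 0 0 0 0 0 0"

```text
clock: 19.38
eef_pos: [0.4424, -0.1373, 0.1307]
tcp_rot: [0.003, 0.922, 0.387, -0.003]
force: [0.5, -0.3, -0.1]
opening: 0.529
grip_force: 0.0
```

```bash
python3 - <<'E'
from h import *
go(.456,-.0475,.15)
E
```

```text
pose [ 0.4424 -0.1373  0.1307] y_az -44.5 zt [-0.004 -0.008 -1.   ] shift units [ 0.1468 -0.1065 -0.0402] j [ 0.06  0.76  0.31  2.01 -0.49  0.44 -0.05]
```

carry_out:
  moves: "0.0511 -0.0407 0.01 0 0 0; 0.0511 -0.0407 0.01 0 0 0; 0.0511 -0.0407 0.01 0 0 0; 0.0511 -0.0407 0.01 0 0 0; 0 0 0 0 0 0; 0 0 0 0 0 0"

```text
clock: 20.12
eef_pos: [0.4561, -0.0078, 0.1097]
tcp_rot: [0.003, 0.922, 0.388, -0.003]
force: [-0.4, -0.3, -0.7]
opening: 0.532
grip_force: 0.0
```

```bash
python3 - <<'E'
from h import *
im,d,W=cloud('wrist'); save(im,'w5.png',None,1.2)
m=(np.hypot(W[...,0]-.456,W[...,1]+.0077)<.035)&(W[...,2]>.006)&(W[...,2]<.03); p=W[m]; r=cv2.minAreaRect((p[:,:2]*1000).astype(np.float32));print("roller",len(p),[np.round(a,1) for a in r])
go(.456,-.0075,.012)
go(r[0][0]/1000,r[0][1]/1000,.012)
E
```

```text
roller 1350 [array([456.1,  -8. ]), array([44.2, 21.7]), np.float64(46.0)]
pose [ 0.4561 -0.008   0.1097] y_az -44.5 zt [-0.004 -0.008 -1.   ] shift units [ 0.0023 -0.0015  0.1955] j [-0.23  0.8   0.3   2.05 -0.59  0.38 -0.23]
pose [ 0.4561 -0.008   0.1097] y_az -44.5 zt [-0.004 -0.008 -1.   ] shift units [ 0.0017 -0.0007  0.1955] j [-0.23  0.8   0.3   2.05 -0.59  0.38 -0.23]
```

View pics/w5.png

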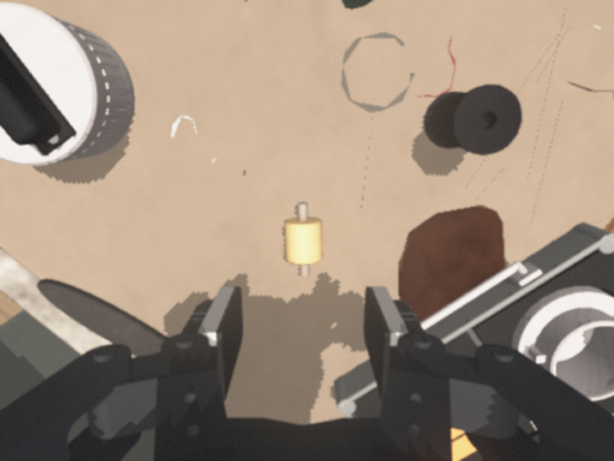

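carry_out:
  moves: "0.001 -0.0005 0.055 0 0 0; 0 0 0.055 0 0 0; 0 0 0.055 0 0 0; 0 0 0.034 0 0 0; 0 0 0 0 0 0; 0 0 0 0 0 0"

```text
clock: 20.92
eef_pos: [0.4561, -0.0076, 0.0108]
tcp_rot: [0.003, 0.922, 0.387, -0.003]
force: [0.1, -0.5, -0.1]
opening: 0.528
grip_force: 0.0
```

carry_out:
  moves: "0 0 0 0 0 0; 0 0 0 0 0 0; 0 0 0 0 0 0; 0 0 0 0 0 0; 0 0 0 0 0 0; 0 0 -0.05 0 0 0; 0 0 -0.06 0 0 0; 0 0 -0.06 0 0 0; 0 0 0 0 0 -0.0505; 0 0 0 0 0 -0.0505; 0 0 0 0 0 -0.0505; 0 0 0 0 0 -0.0505; 0 0 0 0 0 0; 0 0 0 0 0 0"
  jaw: -1
  squeeze: 30

```text
clock: 22.68
eef_pos: [0.4562, -0.0064, 0.0952]
tcp_rot: [0.002, 0.756, 0.654, -0.004]
force: [-0.1, 0.0, -0.3]
opening: 0.245
grip_force: 30.0
```

```bash
python3 - <<'E'
from h import *
go(.5175,-.253,.10)
E
```

```text
pose [ 0.4562 -0.0064  0.0952] y_az -8.3 zt [-0.004 -0.008 -1.   ] shift units [-0.4705  0.1926 -0.0059] j [-0.15  0.81  0.15  2.06 -0.35  0.3   0.15]
```

carry_out:
  moves: "-0.0588 0.0241 0 0 0 0; -0.0588 0.0241 0 0 0 0; -0.0588 0.0241 0 0 0 0; -0.0588 0.0241 0 0 0 0; -0.0588 0.0241 0 0 0 0; -0.0588 0.0241 0 0 0 0; -0.0588 0.0241 0 0 0 0; -0.0588 0.0241 0 0 0 0; 0 0 0 0 0 0; 0 0 0 0 0 0"

```text
clock: 23.92
eef_pos: [0.5184, -0.252, 0.0968]
tcp_rot: [0.002, 0.756, 0.655, -0.004]
force: [1.4, 1.0, -0.4]
opening: 0.244
grip_force: 30.0
```

```bash
python3 - <<'E'
from h import *
im,d,W=cloud('wrist'); save(im,'w6.png',None,1.4); i=im.astype(int)
go(.5175,-.253,.03)
# foam-top corner & floor: floor pts
m=(abs(W[...,0]-.517)<.045)&(abs(W[...,1]+.253)<.045)&(W[...,2]<.018)&(W[...,2]>0.009)&(i.min(-1)>90); p=W[m]
a=np.radians(-8); X=np.c_[p[:,0]*np.cos(a)+p[:,1]*np.sin(a), -p[:,0]*np.sin(a)+p[:,1]*np.cos(a)]
c=np.array([.517,-.253]); C=[c@[np.cos(a),np.sin(a)],c@[-np.sin(a),np.cos(a)]]
D=X-C; print(len(p))
for lo in np.arange(-.03,.031,.006):
    q=D[(D[:,1]>lo)&(D[:,1]<lo+.006)]
    if len(q)>5: print(lo.round(3),np.percentile(q[:,0],[1,99]).round(4))
E
```

```text
pose [ 0.5185 -0.2518  0.0968] y_az -8.1 zt [-0.004 -0.008 -1.   ] shift units [-0.0015 -0.0013  0.1337] j [ 0.32  0.91  0.15  1.63 -0.19  0.62  0.43]
4371
-0.024 [-0.015   0.0149]
-0.018 [-0.0244  0.0244]
-0.012 [-0.0282  0.0282]
-0.006 [-0.0294  0.0292]
-0.0 [-0.0299  0.0292]
0.006 [-0.0288  0.0284]
0.012 [-0.0232  0.023 ]
0.018 [-0.0148  0.0144]
0.024 [-0.0133  0.0131]
```

View pics/w6.png

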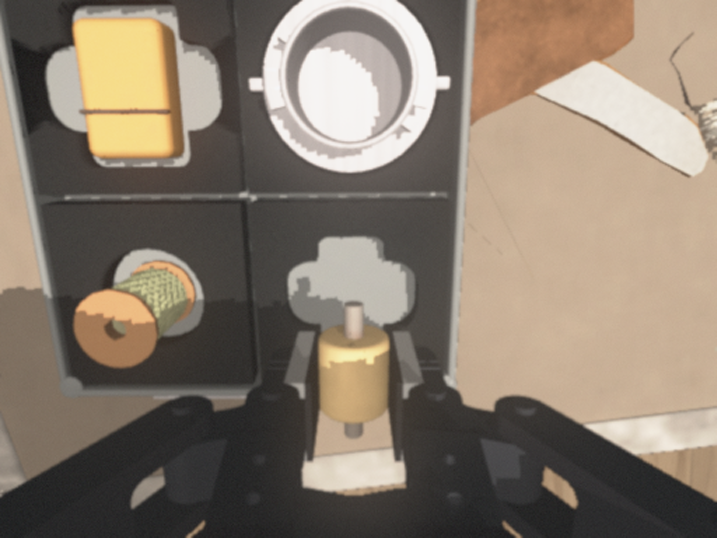

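The picture shows the roller held squarely above the narrow cutout (352,280), with the wax and reel lying in their own cutouts and the canister ribs at (255,85) and (443,83). Next I'll lower it.

carry_out:
  moves: "-0.0068 -0.002 0.04 0 0 0; 0 0 0.04 0 0 0; 0 0 0.03 0 0 0; 0 0 0.02 0 0 0; 0 0 0.013 0 0 0; 0 0 0 0 0 0; 0 0 0 0 0 0"

```text
clock: 24.85
eef_pos: [0.517, -0.2567, 0.0259]
tcp_rot: [0.002, 0.755, 0.655, -0.004]
force: [-0.6, 0.3, -0.3]
opening: 0.243
grip_force: 30.0
```

carry_out:
  moves: "0 0 0 0 0 0; 0 0 0 0 0 0; 0 0 -0.02 0 0 0; 0 0 -0.04 0 0 0; 0 0 -0.06 0 0 0; 0 0 -0.06 0 0 0; 0 0 -0.06 0 0 0; 0 0 0 0 0 0"
  jaw: -0.29

```text
clock: 25.85
eef_pos: [0.518, -0.256, 0.1479]
tcp_rot: [0.004, 0.755, 0.655, -0.003]
force: [-0.3, 0.5, -0.8]
opening: 0.355
grip_force: 0.0
```

carry_out:
  moves: "0.0841 -0.018 0 0 0 0; 0.0841 -0.018 0 0 0 0; 0.0841 -0.018 0 0 0 0; 0.0841 -0.018 0 0 0 0; 0.0841 -0.018 0 0 0 0; 0.0841 -0.018 0 0 0 0; 0.0841 -0.018 0 0 0 0; 0.0841 -0.018 0 0 0 0; 0.0841 -0.018 0 0 0 0; 0.0841 -0.018 0 0 0 0; 0.0841 -0.018 0 0 0 0; 0 0 0 0 0 0; 0 0 0 0 0 0"
  jaw: 0.35

```text
clock: 27.48
eef_pos: [0.4842, 0.2155, 0.1415]
tcp_rot: [0.002, 0.755, 0.655, -0.005]
force: [-0.2, -0.6, 0.6]
opening: 0.677
grip_force: 0.0
```

```bash
python3 - <<'E'
from h import *
im,d,W=cloud('scene')
print(np.nanmax(W[(np.hypot(W[...,0]-.517,W[...,1]+.255)<.02)][:,2]))
m=(np.hypot(W[...,0]-.517,W[...,1]+.255)<.032)&(im[...,0]>150)&(im[...,2]<im[...,0]-25)&(W[...,2]>.02)&(W[...,2]<.06); p=W[m]; print("roller",len(p),[np.round(a,1) for a in cv2.minAreaRect((p[:,:2]*1000).astype(np.float32))])
im,d,W=cloud('wrist'); np.savez('w7.npz',im=im,W=W)
for lo,hi in((.045,.065),(.01,.04)):
    m=(np.hypot(W[...,0]-.4835,W[...,1]-.2155)<.03)&(W[...,2]>lo)&(W[...,2]<hi); p=W[m]; print("jar",len(p),((p.max(0)+p.min(0))/2).round(4),np.ptp(p,axis=0).round(4))
go(.4835,.2155,.0475)
E
```

```text
0.03831481740279308
roller 77 [array([ 517.1, -258.2]), array([43. , 18.3]), np.float64(83.5)]
jar 2004 [0.4833 0.2179 0.0526] [0.0334 0.0334 0.0152]
jar 376 [0.4834 0.2254 0.0247] [0.0341 0.0186 0.0291]
pose [0.4845 0.2151 0.1416] y_az -8.2 zt [-0.004 -0.009 -1.   ] shift units [ 0.0023 -0.0017  0.1883] j [-0.64  0.81  0.3   1.76 -0.36  0.63 -0.28]
```

carry_out:
  moves: "0.0025 -0.0024 0 -0.0013 0.0029 0; 0 0 0.055 0 0 0; 0 0 0.055 0 0 0; 0 0 0.048 0 0 0; 0 0 0.03 0 0 0; 0 0 0 0 0 0; 0 0 0 0 0 0"

```text
clock: 28.45
eef_pos: [0.4838, 0.2177, 0.0484]
tcp_rot: [0.001, 0.755, 0.655, 0.001]
force: [0.1, -0.4, 0.3]
opening: 0.678
grip_force: 0.0
```

carry_out:
  moves: "0 0 0 0 0 0; 0 0 0 0 0 0; 0 0 0 0 0 0; 0 0 0 0 0 0; 0 0 0 0 0 0; 0 0 -0.02 0 0 0; 0 0 -0.04 0 0 0; 0 0 -0.06 0 0 0; 0 0 -0.06 0 0 0; 0 0 -0.02 0 0 0; 0 0 0 0 0 0"
  jaw: -1
  squeeze: 40

```text
clock: 29.82
eef_pos: [0.4833, 0.2178, 0.1478]
tcp_rot: [0.0, 0.755, 0.656, 0.001]
force: [0.0, 0.0, -0.9]
opening: 0.356
grip_force: 40.1
```

```bash
python3 - <<'E'
from h import *
go(.5295,-.163,.145)
E
```

```text
pose [0.4833 0.2178 0.1478] y_az -8.1 zt [ 0.002  0.001 -1.   ] shift units [-0.7411  0.1985  0.0055] j [-0.64  0.79  0.3   1.77 -0.36  0.63 -0.27]
```

carry_out:
  moves: "-0.03 0.008 0 0 0 0; -0.0681 0.0183 0 0 0 0; -0.0681 0.0183 0 0 0 0; -0.0681 0.0183 0 0 0 0; -0.0681 0.0183 0 0 0 0; -0.0681 0.0183 0 0 0 0; -0.0681 0.0183 0 0 0 0; -0.0681 0.0183 0 0 0 0; -0.0681 0.0183 0 0 0 0; -0.0681 0.0183 0 0 0 0; -0.0681 0.0183 0 0 0 0; -0.03 0.008 0 0 0 0; 0 0 0 0 0 0; 0 0 0 0 0 0"

```text
clock: 31.58
eef_pos: [0.5295, -0.1619, 0.1474]
tcp_rot: [-0.0, 0.755, 0.656, 0.001]
force: [-0.0, 0.0, -0.1]
opening: 0.359
grip_force: 40.1
```

```bash
python3 - <<'E'
from h import *
im,d,W=cloud('wrist'); save(im,'w8.png',None,1.3)
i=im.astype(int)
red=(i[...,0]>90)&(i[...,1]<70)&(i[...,2]<80)
m=red&(np.hypot(W[...,0]-.53,W[...,1]+.163)<.05)&(W[...,2]>.09); p=W[m]; print("jar",len(p),((p.max(0)+p.min(0))/2).round(4),np.ptp(p,axis=0).round(4))
m=(np.hypot(W[...,0]-.53,W[...,1]+.163)<.05)&(W[...,2]>.042)&(W[...,2]<.06); p=W[m]; print("rim",len(p),[np.round(a,4) for a in cv2.minEnclosingCircle((p[:,:2]*1000).astype(np.float32))])
go(.5295,-.163,.0605)
E
```

```text
jar 758 [ 0.5301 -0.1599  0.138 ] [0.0341 0.0292 0.0437]
rim 1091 [array([ 529.0656, -163.36  ]), np.float64(30.3681)]
pose [ 0.5296 -0.1619  0.1475] y_az -8.0 zt [ 0.001  0.001 -1.   ] shift units [-2.50e-03 -1.00e-04  1.74e-01] j [ 0.14  0.81  0.19  1.68 -0.22  0.67  0.31]
```

View pics/w8.png

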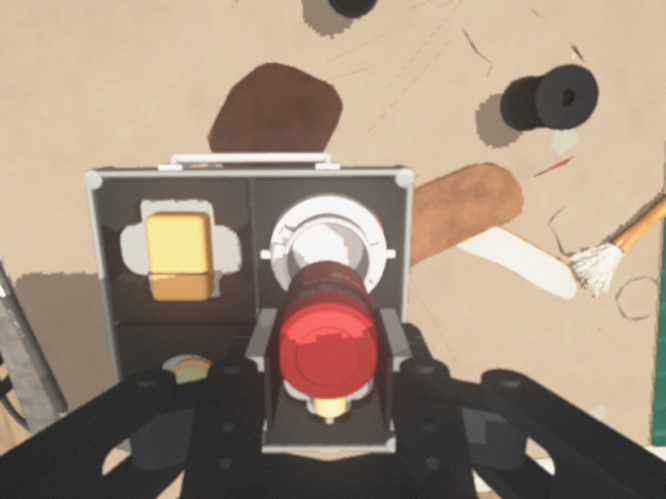

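The jar hangs upright over the canister (328,245), with the canister's ribs level with the jaws at (267,254) and (390,254). Lowering now.

carry_out:
  moves: "-0.001 -0.0005 0.045 0 0 0; 0 0 0.045 0 0 0; 0 0 0 0 0 0; 0 0 0.02 0 0 0; 0 0 0.02 0 0 0; 0 0 0 0 0 0; 0 0 0 0 0 0"

```text
clock: 32.5
eef_pos: [0.5295, -0.1637, 0.0829]
tcp_rot: [0.001, 0.755, 0.655, 0.001]
force: [0.0, 0.4, -0.8]
opening: 0.36
grip_force: 40.1
```

carry_out:
  moves: "0.002 0 0.015 0 0 0; 0 0 0.015 0 0 0; 0 0 0.013 0 0 0; 0 0 0 0 0 0; 0 0 0 0 0 0"

```text
clock: 33.12
eef_pos: [0.5297, -0.1627, 0.0612]
tcp_rot: [0.001, 0.755, 0.655, 0.001]
force: [-0.0, 0.0, -0.7]
opening: 0.362
grip_force: 40.1
```

carry_out:
  moves: "0 0 0 0 0 0; 0 0 0 0 0 0; 0 0 0 0 0 0; 0 0 -0.02 0 0 0; 0 0 -0.05 0 0 0; -0.02 0 -0.06 0 0 0; -0.03 0 -0.06 0 0 0; -0.03 0 -0.06 0 0 0; 0 0 0 0 0 0; 0 0 0 0 0 0"
  jaw: 0.2

```text
clock: 34.38
eef_pos: [0.5237, -0.2017, 0.186]
tcp_rot: [0.0, 0.755, 0.656, 0.001]
force: [0.5, 0.0, -0.2]
opening: 0.604
grip_force: 0.0
```

```bash
cat >> h.py <<'E'
def circfit(p):
    A=np.c_[2*p[:,0],2*p[:,1],np.ones(len(p))]; s=np.linalg.lstsq(A,(p[:,:2]**2).sum(1),rcond=None)[0]; return s[:2].round(4),np.sqrt(s[2]+s[0]**2+s[1]**2).round(4)
E
python3 - <<'E'
from h import *
go(.4213,.141,.17)
im,d,W=cloud('wrist'); save(im,'w9.png',None,1.3); np.savez('w9.npz',im=im,W=W)
r=np.hypot(W[...,0]-.5292,W[...,1]+.163); z=W[...,2]
m=(r<.05)&(z>.042)&(z<.052)
p=W[m]; print("rim",len(p),cv2.minEnclosingCircle((p[:,:2]*1000).astype(np.float32)))
n=(r<.0265)&(r>.019)&(z>.045)&(z<.052); print("neck ring",circfit(W[n]),n.sum(), "z",np.median(z[n]))
m=(r>.028)&(r<.045)&(z>.024)&(z<.035); p=W[m]; print("shoulder",len(p),cv2.minEnclosingCircle((p[:,:2]*1000).astype(np.float32)),np.median(p[:,2]))
m=(r<.025)&(z>.06)&(z<.085); p=W[m]; print("jar top",len(p),((p.max(0)+p.min(0))/2).round(4),np.ptp(p,axis=0).round(4),circfit(p))
E
```

```text
pose [ 0.5237 -0.2017  0.186 ] y_az -8.1 zt [ 0.001  0.001 -1.   ] shift units [ 0.6499 -0.2991  0.0321] j [ 0.21  0.76  0.2   1.61 -0.2   0.78  0.35]
rim 1170 ((529.2095947265625, -163.51806640625), 30.319581985473633)
neck ring (array([ 0.5292, -0.1632]), np.float64(0.0237)) 816 z 0.047364177562322834
shoulder 4519 ((529.179443359375, -162.98175048828125), 44.98667907714844) 0.026255367814634223
jar top 1644 [ 0.5293 -0.1629  0.066 ] [0.0335 0.0333 0.0111] (array([ 0.5294, -0.1626]), np.float64(0.0118))
```

View pics/w9.png

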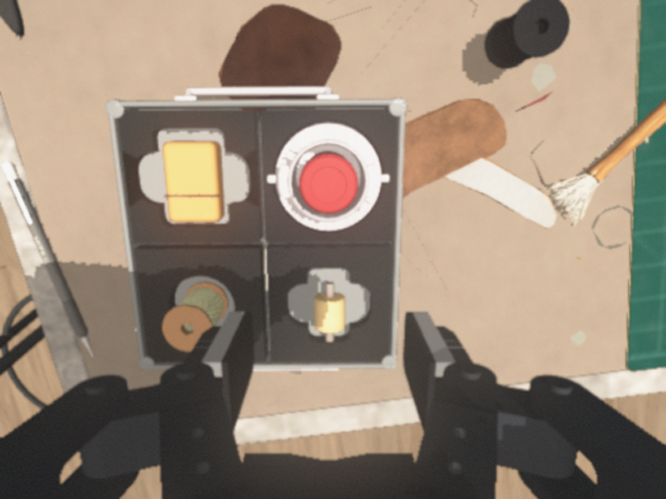

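All three pieces lie in their cutouts, and the jar stands upright in the canister at (328,180), with ribs at (271,178) and (385,178). Now the cap.

carry_out:
  moves: "0.0722 -0.0332 0.005 0 0 0; 0.0722 -0.0332 0.005 0 0 0; 0.0722 -0.0332 0.005 0 0 0; 0.0722 -0.0332 0.005 0 0 0; 0.0722 -0.0332 0.005 0 0 0; 0.0722 -0.0332 0.005 0 0 0; 0.0722 -0.0332 0.005 0 0 0; 0.0722 -0.0332 0 0 0 0; 0.0722 -0.0332 0 0 0 0; 0 0 0 0 0 0.018; 0 0 0 0 0 0; 0 0 0 0 0 0"
  jaw: 0

```text
clock: 35.92
eef_pos: [0.4218, 0.1397, 0.1684]
tcp_rot: [0.001, 0.774, 0.634, 0.0]
force: [0.1, -0.8, 0.3]
opening: 0.501
grip_force: 0.0
```

```bash
python3 - <<'E'
from h import *
im,d,W=cloud('wrist'); z=W[...,2]
r=np.hypot(W[...,0]-.4213,W[...,1]-.141)
m=(r<.045)&(z>.044)&(z<.051); p=W[m]; c=cv2.minEnclosingCircle((p[:,:2]*1000).astype(np.float32)); print("top disc",len(p),c)
m=(r<.045)&(z>.063)&(z<.073); p=W[m]; b=cv2.minAreaRect((p[:,:2]*1000).astype(np.float32)); print("bar",len(p),b,np.median(p[:,2]))
m=(r<.045)&(z>.010)&(z<.04); p=W[m]; print("side",len(p),circfit(p))
go(c[0][0]/1000,c[0][1]/1000,.057)
E
```

```text
top disc 4734 ((421.3397521972656, 140.6177215576172), 35.27955627441406)
bar 1367 ((421.6222229003906, 141.3332061767578), (51.17875289916992, 13.845409393310547), 78.11456298828125) 0.06845262301580718
side 224 (array([0.4213, 0.1407]), np.float64(0.0348))
pose [0.4218 0.1397 0.1684] y_az -11.4 zt [ 0.001 -0.    -1.   ] shift units [ 0.0015 -0.0016  0.2229] j [-0.55  0.67  0.28  2.04 -0.37  0.48 -0.2 ]
```

carry_out:
  moves: "0.0015 -0.0016 0.06 0 0 0.003; 0 0 0.06 0 0 0; 0 0 0.06 0 0 0; 0 0 0.042 0 0 0; 0 0 0 0 0 0; 0 0 0 0 0 0"

```text
clock: 36.72
eef_pos: [0.4215, 0.1412, 0.0582]
tcp_rot: [0.001, 0.777, 0.63, 0.001]
force: [-0.7, -0.0, -0.2]
opening: 0.501
grip_force: 0.0
```

carry_out:
  moves: "0 0 0 0 0 0; 0 0 0 0 0 0; 0 0 0 0 0 0; 0 0 0 0 0 0; 0 0 0 0 0 0; 0 0 0 0 0 0"
  jaw: -1
  squeeze: 70

```text
clock: 37.48
eef_pos: [0.4215, 0.1415, 0.0583]
tcp_rot: [0.001, 0.776, 0.63, 0.001]
force: [-0.5, -0.5, 12.5]
opening: 0.145
grip_force: 68.2
```

carry_out:
  moves: "0 0 -0.02 0 0 0; 0 0 -0.04 0 0 0; 0 0 -0.06 0 0 0; 0 0 -0.06 0 0 0; 0 0 -0.04 0 0 0.0448; 0 0 0 0 0 0.0448; 0 0 0 0 0 0; 0 0 0 0 0 0"

```text
clock: 38.48
eef_pos: [0.4208, 0.1414, 0.1676]
tcp_rot: [0.0, 0.856, 0.516, 0.001]
force: [-0.3, 0.3, -1.1]
opening: 0.147
grip_force: 68.8
```

```bash
python3 - <<'E'
from h import *
go(.5294,-.1626,.168)
E
```

```text
pose [0.4208 0.1414 0.1676] y_az -27.8 zt [ 0.001  0.    -1.   ] shift units [-0.4364  0.4756 -0.0006] j [-0.61  0.68  0.37  2.04 -0.49  0.5  -0.36]
```

carry_out:
  moves: "-0.0485 0.0528 0 0 0 0; -0.0485 0.0528 0 0 0 0; -0.0485 0.0528 0 0 0 0; -0.0485 0.0528 0 0 0 0; -0.0485 0.0528 0 0 0 0; -0.0485 0.0528 0 0 0 0; -0.0485 0.0528 0 0 0 0; -0.0485 0.0528 0 0 0 0; -0.0485 0.0528 0 0 0 0; 0 0 0 0 0 0; 0 0 0 0 0 0"

```text
clock: 39.85
eef_pos: [0.528, -0.1624, 0.1674]
tcp_rot: [-0.0, 0.857, 0.516, 0.001]
force: [-0.5, -0.2, -1.2]
opening: 0.139
grip_force: 68.8
```

```bash
python3 - <<'E'
from h import *
im,d,W=cloud('wrist'); save(im,'w10.png',None,1.3); z=W[...,2]
s=sensors.sense(); T=np.array(s["eef_pos"])
r=np.hypot(W[...,0]-T[0],W[...,1]-T[1])
m=(r<.045)&(z>T[2]-.016)&(z<T[2]-.008); p=W[m]; print("top disc",len(p),circfit(p[np.hypot(*(p[:,:2]-T[:2]).T)>.033]),np.median(p[:,2])-T[2], cv2.minEnclosingCircle((p[:,:2]*1000).astype(np.float32)))
go(.5294,-.1626,.100); go(.5294,-.1626,.0885)
E
```

```text
top disc 7388 (array([ 0.5279, -0.1624]), np.float64(0.034)) -0.010730468297109635 ((527.5098876953125, -162.86293029785156), 35.24544906616211)
pose [ 0.5281 -0.1621  0.1675] y_az -27.9 zt [ 0.001  0.001 -1.   ] shift units [1.00e-04 2.70e-03 1.35e-01] j [ 0.08  0.79  0.32  1.67 -0.34  0.74  0.07]
pose [ 0.5281 -0.1621  0.1675] y_az -27.9 zt [ 0.001  0.001 -1.   ] shift units [1.00e-04 2.70e-03 1.58e-01] j [ 0.08  0.79  0.32  1.67 -0.34  0.74  0.07]
```

View pics/w10.png

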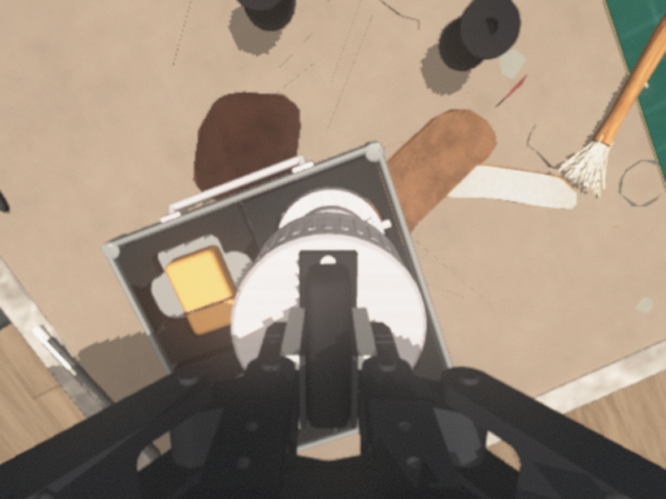

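The cap is held level over the canister (335,215), with its bar about 70° anticlockwise from the ribs. Lowering it in stages.

carry_out:
  moves: "0.0003 0.003 0 0 0 0; 0 0 0.045 0 0 0; 0 0 0.045 0 0 0; 0 0 0.015 0 0 0; 0 0 0 0 0 0; 0 0 0 0 0 0"

```text
clock: 40.65
eef_pos: [0.5301, -0.1635, 0.1159]
tcp_rot: [0.001, 0.857, 0.515, 0.001]
force: [-0.1, 0.4, -0.1]
opening: 0.15
grip_force: 68.8
```

```bash
python3 - <<'E'
from h import *
go(.5295,-.1627,.100)
E
```

```text
pose [ 0.5301 -0.1635  0.1159] y_az -28.0 zt [ 0.003 -0.    -1.   ] shift units [ 0.0008 -0.002   0.0318] j [ 0.1   0.87  0.28  1.7  -0.37  0.62  0.1 ]
```

carry_out:
  moves: "0.001 -0.001 0.01 0 0 0; 0 0 0.01 0 0 0; 0 0 0.01 0 0 0; 0 0 0.008 0 0 0; 0 0 0 0 0 0; 0 0 0 0 0 0"

```text
clock: 41.4
eef_pos: [0.5297, -0.1628, 0.0962]
tcp_rot: [0.0, 0.857, 0.515, 0.001]
force: [0.7, 0.2, -0.4]
opening: 0.145
grip_force: 68.8
```

carry_out:
  moves: "0 0 0.005 0 0 0; 0 0 0.005 0 0 0; 0 0 0.004 0 0 0; 0 0 0 0 0 0; 0 0 0 0 0 0"

```text
clock: 42.02
eef_pos: [0.5296, -0.1628, 0.0892]
tcp_rot: [0.0, 0.857, 0.515, 0.001]
force: [-0.4, -0.7, -0.5]
opening: 0.144
grip_force: 68.8
```

carry_out:
  moves: "0 0 0.002 0 0 0; 0 0 0.001 0 0 0; 0 0 0 0 0 0; 0 0 0 0 0 0"

```text
clock: 42.52
eef_pos: [0.5297, -0.1628, 0.0877]
tcp_rot: [0.0, 0.857, 0.515, 0.001]
force: [0.3, -0.2, 0.1]
opening: 0.148
grip_force: 68.8
```

carry_out:
  moves: "0 0 0.002 0 0 0; 0 0 0.001 0 0 0; 0 0 0 0 0 0; 0 0 0 0 0 0"

```text
clock: 43.02
eef_pos: [0.5299, -0.1629, 0.0872]
tcp_rot: [0.001, 0.857, 0.515, 0.001]
force: [-4.5, 2.1, 23.3]
opening: 0.146
grip_force: 72.2
```

carry_out:
  moves: "0 0 -0.0015 0 0 0; 0 0 0 0 0 0.03; 0 0 0 0 0 0.04; 0 0 0 0 0 0.04; 0 0 0 0 0 0.04; 0 0 0 0 0 0.04; 0 0 0 0 0 0; 0 0 0 0 0 0"

```text
clock: 44.02
eef_pos: [0.5301, -0.163, 0.0874]
tcp_rot: [0.001, 0.971, 0.24, 0.001]
force: [0.1, -0.8, 6.9]
opening: 0.145
grip_force: 70.1
```

```bash
python3 - <<'E'
from h import *
go(.5296,-.163,.0875); print(sensors.sense()["moment"])
E
```

```text
pose [ 0.5301 -0.163   0.0874] y_az -62.2 zt [ 0.003 -0.    -1.   ] shift units [-0.0008 -0.0004 -0.0003] j [ 0.04  0.94  0.41  1.72 -0.6   0.6  -0.29]
[ 0.00261531 -0.01930196 -0.13954369]
```

carry_out:
  moves: "0 0 0 0 0 0.04; 0 0 0 0 0 0.04; 0 0 0 0 0 0.04; 0 0 0 0 0 0.04; 0 0 0 0 0 0.039; 0 0 0 0 0 0; 0 0 0 0 0 0; 0 0 0 0 0 0"

```text
clock: 45.02
eef_pos: [0.5301, -0.163, 0.0873]
tcp_rot: [0.0, 0.998, -0.07, 0.001]
force: [0.0, 0.7, 7.5]
opening: 0.144
grip_force: 70.1
```

```bash
python3 - <<'E'
from h import *
go(.5296,-.163,.0875); print(sensors.sense()["moment"])
E
```

```text
pose [ 0.5301 -0.163   0.0873] y_az -98.0 zt [ 0.003 -0.    -1.   ] shift units [-0.0009  0.0002 -0.0003] j [-0.04  0.98  0.57  1.73 -0.8   0.68 -0.73]
[ 0.05403815 -0.05280459 -0.19122884]
```

carry_out:
  moves: "0 0 0 0 0 0; 0 0 0 0 0 0; 0 0 0 0 0 0; 0 0 -0.04 0 0 0; 0 0 -0.06 0 0 0; 0 0 -0.06 0 0 0; -0.04 0 -0.05 0 0 0; -0.04 0 0 0 0 0; 0 0 0 0 0 0; 0 0 0 0 0 0"
  jaw: 0

```text
clock: 46.28
eef_pos: [0.4903, -0.1572, 0.1917]
tcp_rot: [-0.0, 0.998, -0.07, 0.001]
force: [0.2, -0.8, 0.1]
opening: 0.498
grip_force: 0.0
```

```bash
python3 - <<'E'
from h import *
im,d,W=cloud('wrist'); save(im,'w11.png',None,1.3); z=W[...,2]
r=np.hypot(W[...,0]-.5292,W[...,1]+.163)
m=(r<.04)&(z>.09)&(z<.105); p=W[m]; print("bar",len(p),cv2.minAreaRect((p[:,:2]*1000).astype(np.float32)),np.median(p[:,2]))
m=(r<.04)&(z>.07)&(z<.085); p=W[m]; print("disc",len(p),cv2.minEnclosingCircle((p[:,:2]*1000).astype(np.float32)),np.median(p[:,2]))
z9=np.load('w9.npz'); V=z9['W'];q=z9['im'].astype(int); rr=np.hypot(V[...,0]-.5292,V[...,1]+.1632)
m=(rr>.0355)&(rr<.041)&(V[...,2]>.022)&(V[...,2]<.04)&(q.min(-1)>120); p=V[m]-[.5292,-.1632,0]; a=np.degrees(np.arctan2(p[:,1],p[:,0]))
print("rib azimuths",len(a),np.median(a[abs(a)<90]),np.median(a[abs(a)>90]%360)-180)
go(.53,-.163,.1)
E
```

```text
bar 1572 ((528.9879150390625, -162.4532012939453), (13.914952278137207, 50.939029693603516), 82.52873229980469) 0.0975952711027902
disc 5696 ((528.7400512695312, -162.36129760742188), 35.10515594482422) 0.07698479196345451
rib azimuths 112 -7.9990181901091395 -5.417366233137017
pose [ 0.4903 -0.1572  0.1916] y_az -98.0 zt [ 0.001  0.    -1.   ] shift units [0.0799 0.0004 0.1833] j [-0.11  0.79  0.7   1.78 -0.67  0.82 -0.79]
```

View pics/w11.png

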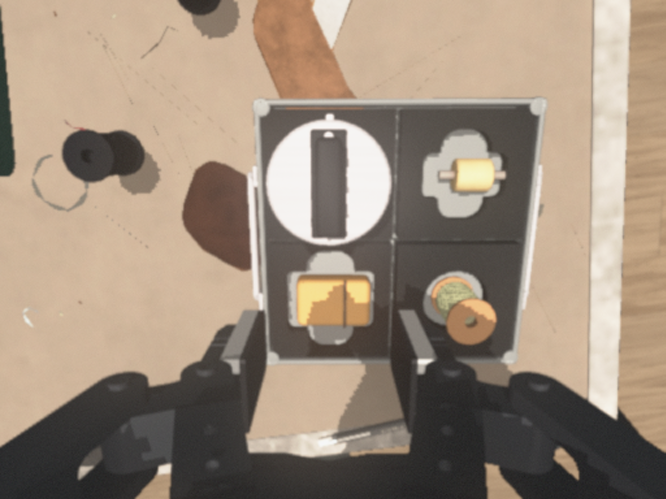

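The final picture shows the cap seated, with its bar at (330,185) in line with the ribs at (330,118) and (330,245). The wax (335,302), roller (470,175) and reel (460,305) lie in their own cutouts, and the gripper is clear.

```bash
python3 -c "
from station import ticket; print(ticket.job_done())"
```

```text
the job is handed in; nothing more can be done
None
```

The job is handed in at about 46 s of the 147 s allowed: reel, beeswax and roller lie in their own cutouts, and the jar stands in the canister with the cap locked and its bar within about 2° of the ribs.

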